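# Remix the settled coating bottle and secure it in its stand

## Robot

A 6-joint arm with a two-finger parallel gripper is mounted at the origin on the work surface. World frame = base frame: x ahead of the robot, y to its left, z up, the work surface at z = 0. Lengths are in m, angles in degrees, forces in N, time in s.
With the tool pointing down it reaches from about 0.25 to 0.775 m from the base axis. Payload 4 kg.
Tool frame: the origin (TCP) lies on the centre line of the jaws, within the pads' length; the fingertips stand 22 mm ahead of it and the grasp point (between the pads) lies 3 mm ahead of it; z points along the fingers, y is the line along which they close (so a half turn about z gives the same grasp; the last joint's range is limited). The gripper opens to 85 mm and grips with 20 to 120 N. Pads are 22 mm wide; open, the fingers measure 114 mm over their backs; the gripper's body (76 mm by 85 mm) begins 54 mm behind the grasp point. The pads swing forward as they close: fully open they stand 13 mm farther back than shut.
Start: joints at [-69.62, 4.996, 78.535, -0, 96.463, -5.907], TCP at [0.244, -0.493, 0.253] pointing down, gripper open.
Joint ranges: [-177.83, 177.83], [-43.37, 116.18], [15.69, 146.23], [-61.86, 241.86], [9.47, 152.12], [-147.06, 147.06]. Speed limits (degrees/s): [159.86, 159.86, 180, 180, 180, 180].

## Interface

Orientations are given as [roll, pitch, yaw] about the fixed x, y, z axes, in that order (R = Rz(yaw) Ry(pitch) Rx(roll)).
In Python, from workcell import arm gives the robot as it stands.
- The arm moves only by the shell command python3 -m pendant 'ROWS'. ROWS is text: rows parted by semicolons, each of 7 numbers parted by spaces: the shift along the world's x, y, z in m, then the turn, a rotation vector about the world's x, y, z in degrees, then the opening, from 0 (shut) to 1 (fully open). A call has exactly 8 rows; each row shifts and turns the commanded pose from where the row before left it; what a row does not reach is not made up. A row lasts 1/10 s, in which the tool goes at most 50 mm and 8.59 degrees, less where a joint would pass 70% of its speed; a pose out of reach is approached as far as the arm can. A call with a gripper value outside its range is refused whole. The fingers move at their own pace and stop on an object; the grip force is fixed at half the most. Time passes only in rows, so rows that do not move let the fingers close, or fill a call up. It gives the time, the measured TCP pose, the force, the opening and the grip force at its end, in the units of the state.
- arm.get_state(): the state, without advancing time (a new reading comes with each control period).
- arm.get_image(name): name is "scene" or "top" or "wrist"; returns a dict with "img" (480x640x3 uint8, red, green, blue), "vfov" (degrees; the focal length in pixels is half the picture's height over the tangent of half this angle, whatever the lens; pixels are square), "cx", "cy" (the principal point, pixels), "distortion" ([k1, k2, p1, p2, k3] as OpenCV has them; the pictures are not rectified), "rvec" (rotation vector, rad) and "tvec" (3), from world to camera coordinates, as OpenCV has them. Camera axes: x right, y down, z forward; pixel columns grow to the right and rows downward; lengths in m; the calibration is good to about 2 mm. A picture is of the moment at which its call begins. There is no depth.
- arm.sign_off(): hands the job in; it is judged then, once.
The state is a dict: "time": time; "qpos": joint angles; "joint_velocities": joint speeds; "effort": joint torques, N m; "ee_pos": TCP position; "orientation": TCP orientation; "force": force on the tool from outside, world axes, zero at the start; "ft_torque": the same for the moment, N m; "width": opening from 0.0 (shut) to 1.0 (fully open); "grip_force": force on a finger pad.
Only numpy, scipy, OpenCV 4.12 (cv2) and the standard library are available. Lean on these libraries where they do the work, as an engineer would, in place of code of your own. Each camera call takes 0.05 s, during which the arm holds its last target. There are 200 camera calls.

## Task

The coating in the slim bottle has settled: turn the capped bottle upside down and keep it so for a full second, then set it down gently, upright, on the round pad of the steel stand and let go of it. Then swing the stand's retaining bar fully shut in front of the bottle. Leave the jar and the spray can where they stand.

Things in the scene. Friction and masses are not known exactly. Their poses are not given: they have to be found in the camera images.
- bottle: slim grey plastic bottle with a paper label, a short shoulder and a narrow black screw cap, 0.11 to 0.22 kg: body 44 mm in diameter and 88 mm tall, then the shoulder, then the cap, 28 mm in diameter, from 99 to 125 mm. Starts upright on the table. Origin: centre of its underside; z runs up to the cap
- jar: squat grey jar with a wide black lid, 70 mm in diameter and 69 mm tall, standing on the table; to be left alone. Origin: centre of its underside
- can: tall aluminium spray can with a grey cap, 52 mm in diameter and 170 mm tall, standing on the table; to be left alone. Origin: centre of its underside
- stand: dark steel bottle stand fixed to the table: base plate 110 x 110 mm, 10 mm thick, with an upright back plate 104 mm wide (along y) whose top is 60 mm above the table, at x = +50 mm. Its open front faces its own -x, where the retaining bar is. Origin: centre of its underside; z up
- stand_seat (a point): centre of the black rubber pad, 68 mm in diameter, on top of the stand's base plate, 10 mm above the table; axes as the stand's
- gate_pivot (a point): point on the vertical hinge axis of the stand's retaining bar, 80 mm above the table, at x = -42 mm, y = +46 mm in the stand's frame
- gate_knob (a point): centre of the top of the black upright knob at the free end of the steel retaining bar: knob 16 mm in diameter, from 58 to 80 mm above the table, on a thin stalk; 90 mm from the hinge axis. The bar itself is 8 mm thick, its axis 49 mm above the table
- gate (a joint): angle of the retaining bar about its vertical hinge, rad: 0 = shut (a stop; the bar lies across the front of the stand, knob towards the stand's -y); it grows as the bar opens, to 1.57 with the bar pointing along the stand's -x; stop at 1.75. It starts open and stays where it is left

How it is judged:
By the outcome, as a careful person would: the job done as asked, in the order asked, and still so for the second after the job is handed in, with the robot touching nothing.
It also fails if it takes over 69 s, if anything falls off the work surface, if the arm or the gripper's body presses on something with over 40 N, if the wrist force passes 120 N, or if a joint passes its speed limit or range.

## Working session

There is one attempt and no reset: what is moved stays moved. The work goes in short steps, Python scripts to look and compute and a shell command to move; the robot and the scene stay as the last step left them, time stands still between calls to the robot, and variables do not carry over. Pictures are saved under pics/ and viewed, at most 10 in all, crops included, and the job is handed in when it is done.

```bash
mkdir -p pics; ls
python3 - <<'E'
from workcell import arm
import cv2,pickle
for n in ("scene","top"):
    d=arm.get_image(n); pickle.dump(d,open(f"pics/{n}0.pkl","wb"))
    cv2.imwrite(f"pics/{n}0.png",d["img"][:,:,::-1]); print(n,d["vfov"],d["cx"],d["cy"],d["distortion"],d["rvec"],d["tvec"])
print(arm.get_state())
E
```

```text
pics
scene 53.326830622592446 320.7305368376536 238.96857495548988 [-0.11435192  0.          0.          0.          0.        ] [ 0.82986325  2.75493456 -0.82588934] [ 0.44977236 -0.25504342  1.2753269 ]
top 51.39593331751082 319.81457760473114 235.3965588813431 [0.0490924 0.        0.        0.        0.       ] [ 2.18609959 -2.12361028  0.1139119 ] [0.03421268 0.58873711 1.08274418]
{'time': 0.1, 'qpos': array([-6.96214327e+01,  5.03580162e+00,  7.86176365e+01, -2.71714405e-04,
        9.64626862e+01, -5.90831996e+00]), 'joint_velocities': array([-0.09586041, -0.13467602, -0.17562455, -0.07487748,  0.03386075,
       -0.02441195]), 'effort': array([ 1.89799488e-03, -3.53015220e+01, -3.14219320e+01, -7.32830654e-05,
        7.94471009e-03, -4.83353517e-06]), 'ee_pos': array([ 0.24341744, -0.49274377,  0.25223355]), 'orientation': array([-1.79884465e+02, -1.16848638e-02,  2.62868451e+01]), 'force': array([ 0.28137859, -0.6802099 ,  0.42702626]), 'ft_torque': array([ 0.01449371, -0.02239871, -0.02082742]), 'grip_force': 0.0, 'width': 0.9983161698621333}
```

View pics/scene0.png

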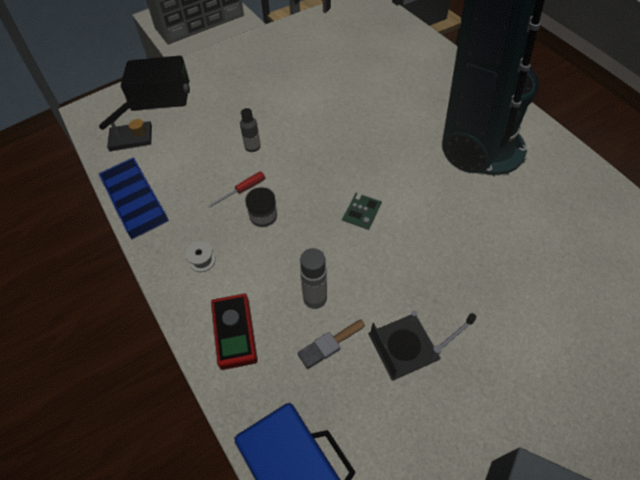

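View pics/top0.png

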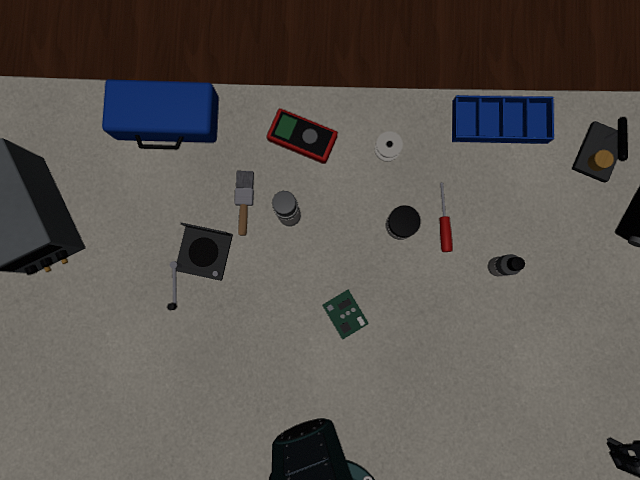

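The pictures show these items:

| Item | Scene (px) | Top (px) |
|---|---|---|
| Bottle | (250,130) | cap (516,264) |
| Jar | (261,206) | (403,222) |
| Can | (314,278) | (287,208) |
| Stand pad | (404,346) | (203,251) |
| Gate knob | (471,318) | (172,306) |

The bar is open and points toward the robot.

```bash
cat > h.py <<'E'
import numpy as np,cv2,pickle
def cam(d):
    f=240/np.tan(np.radians(d["vfov"]/2)); K=np.array([[f,0,d["cx"]],[0,f,d["cy"]],[0,0,1.]])
    return K,np.array(d["distortion"],float),cv2.Rodrigues(np.array(d["rvec"],float))[0],np.array(d["tvec"],float)
def ray(d,uv):
    K,D,R,t=cam(d); p=cv2.undistortPoints(np.array([[uv]],float),K,D)[0,0]
    v=R.T@np.array([p[0],p[1],1]); return -R.T@t,v/np.linalg.norm(v)
def onz(d,uv,z):
    c,v=ray(d,uv); return c+v*(z-c[2])/v[2]
def tri(d1,u1,d2,u2):
    c1,v1=ray(d1,u1);c2,v2=ray(d2,u2); s=np.linalg.lstsq(np.c_[v1,-v2],c2-c1,rcond=None)[0]
    a,b=c1+s[0]*v1,c2+s[1]*v2; return (a+b)/2,np.linalg.norm(a-b)*1e3
def proj(d,p):
    K,D,R,t=cam(d); return cv2.projectPoints(np.array([p],float),cv2.Rodrigues(R)[0],t,K,D)[0][0,0]
def blobs(d,box,thr):
    x0,y0,x1,y1=box; g=cv2.cvtColor(d["img"],cv2.COLOR_RGB2GRAY)[y0:y1,x0:x1]
    n,l,s,c=cv2.connectedComponentsWithStats((g<thr).astype(np.uint8))
    return [(s[i][4],(s[i][:4]+[x0,y0,0,0]).tolist(),(c[i]+[x0,y0]).round(1).tolist()) for i in range(1,n) if s[i][4]>12]
E
python3 - <<'E'
from h import *
S,T=[pickle.load(open(f"pics/{n}0.pkl","rb")) for n in("scene","top")]
for nm,b in dict(cap=(480,245,535,285),pad=(165,215,240,290),knob=(155,285,190,320)).items():
    for t in(30,45): print("T",nm,t,blobs(T,b,t))
for nm,b in dict(cap=(235,100,265,160),pad=(365,305,445,385),knob=(455,305,485,335)).items():
    for t in(30,45): print("S",nm,t,blobs(S,b,t))
a=[cv2.resize(i,(400,300),interpolation=cv2.INTER_CUBIC) for i in (T["img"][225:285,475:555],T["img"][215:320,140:280],S["img"][95:160,207:294],S["img"][300:390,360:480])]
cv2.imwrite("pics/c.png",np.vstack([np.hstack(a[:2]),np.hstack(a[2:])])[:,:,::-1])
E
```

```text
T cap 30 [(np.int32(90), [495, 255, 15, 20], [500.0, 265.4]), (np.int32(210), [507, 257, 18, 14], [515.2, 263.4])]
T cap 45 [(np.int32(423), [488, 255, 37, 20], [507.3, 263.6])]
T pad 30 [(np.int32(161), [181, 223, 52, 57], [212.9, 238.6]), (np.int32(710), [188, 237, 31, 30], [202.9, 251.7]), (np.int32(14), [177, 261, 5, 6], [178.5, 264.3])]
T pad 45 [(np.int32(2292), [176, 223, 57, 58], [203.4, 251.4])]
T knob 30 [(np.int32(50), [168, 303, 9, 7], [171.8, 306.2])]
T knob 45 [(np.int32(55), [167, 303, 10, 7], [171.8, 306.1])]
S cap 30 [(np.int32(91), [242, 109, 10, 13], [246.5, 115.3])]
S cap 45 [(np.int32(132), [242, 109, 11, 14], [246.6, 115.8]), (np.int32(135), [241, 125, 16, 13], [249.4, 131.7]), (np.int32(17), [246, 147, 13, 4], [252.9, 149.2])]
S pad 30 [(np.int32(301), [370, 325, 27, 52], [383.4, 352.3]), (np.int32(795), [388, 330, 33, 31], [403.9, 344.9])]
S pad 45 [(np.int32(2597), [369, 316, 70, 64], [402.9, 346.4])]
S knob 30 [(np.int32(35), [467, 315, 8, 8], [470.3, 318.9])]
S knob 45 [(np.int32(63), [467, 314, 9, 10], [470.7, 318.5])]
```

View pics/c.png

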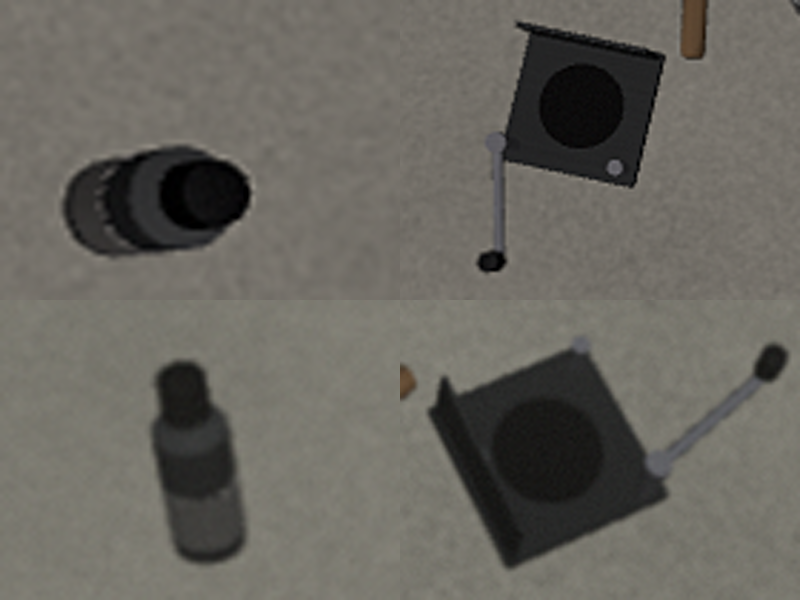

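The crops show the bottle standing upright, with its black cap clear in both views. In the top view the hinge post is at about (173,265), the catch pin at (215,273) and the front plate corners at (177,271) and (222,280).

Run:
```python
from h import *
np.set_printoptions(precision=4,suppress=True)
S,T=[pickle.load(open(f"pics/{n}0.pkl","rb")) for n in("scene","top")]
print("cap",tri(T,(515.2,263.4),S,(246.6,115.8)),onz(T,(515.4,263.4),.114),onz(S,(246.6,115.8),.112))
p=onz(T,(202.9,251.7),.01);p2=onz(S,(403.9,344.9),.01);print("pad",p,p2)
k=onz(T,(171.8,306.1),.072);k2=onz(S,(470.6,318.5),.069);print("knob",k,k2,tri(T,(171.8,306.1),S,(470.6,318.5)))
fl,fr=onz(T,(177,271),.01),onz(T,(222,280),.01);d=fl-fr
print("front",fl,fr,np.linalg.norm(d),"yaw",np.degrees(np.arctan2(-d[0],d[1])))
h=onz(T,(173.3,264.7),.055);print("hinge",h)
for P,K in((p,k),((p+p2)/2,(k+k2)/2)):
    for yaw in np.radians(np.arange(-16,-6,2)):
        R=np.array([[np.cos(yaw),-np.sin(yaw)],[np.sin(yaw),np.cos(yaw)]]); hp=P[:2]+R@[-.042,.046]
        b=R.T@(K[:2]-hp); print(np.degrees(yaw),hp,np.linalg.norm(b),"gate",np.arctan2(-b[0],-b[1]))
print("jar",onz(T,(403,222),.069),"can",onz(T,(285,200),.17))
```

```text
cap (array([ 0.531 , -0.3516,  0.1091]), np.float64(3.092434227197772)) [ 0.5319 -0.3511  0.114 ] [ 0.5311 -0.3472  0.112 ]
pad [0.5454 0.3172 0.01  ] [0.5445 0.3186 0.01  ]
knob [0.4229 0.3608 0.072 ] [0.4215 0.3631 0.069 ] (array([0.4222, 0.3625, 0.0687]), np.float64(1.8312888149128126))
front [0.4999 0.3732 0.01  ] [0.4824 0.2702 0.01  ] 0.10441293300153809 yaw -9.670914203970868
hinge [0.5117 0.3687 0.055 ]
-16.0 [0.5177 0.373 ] 0.09560103078230799 gate 1.163965385876635
-14.0 [0.5158 0.372 ] 0.09356206441104638 gate 1.206853399027142
-12.000000000000002 [0.5139 0.3709] 0.09155780747594364 gate 1.2508648764853718
-10.0 [0.512  0.3698] 0.08959311226696715 gate 1.296053170157502
-8.0 [0.5102 0.3686] 0.08767311150833058 gate 1.3424707066918717
-16.0 [0.5172 0.3737] 0.09573592895116537 gate 1.168952579739233
-14.0 [0.5153 0.3727] 0.09370078937678601 gate 1.2119373619223788
-12.000000000000002 [0.5134 0.3716] 0.09170088378448198 gate 1.2560458476146454
-10.0 [0.5116 0.3705] 0.08974108484213812 gate 1.301330755160226
-8.0 [0.5097 0.3693] 0.08782654397486805 gate 1.3478437521890863
jar [ 0.6179 -0.129   0.069 ] can [0.6403 0.1206 0.17  ]
```

Run:
```python
import numpy as np
from scipy.spatial.transform import Rotation as R
def q456(q1,a,Rt):
    M=(R.from_euler('ZY',[q1,a],degrees=True).inv()*Rt).as_euler('ZYZ',degrees=True)
    return M-[0,0,90]
def tool(yaw,roll=0): # horizontal tool: z along yaw; from down about its y
    d=R.from_euler('xyz',[180,0,yaw],degrees=True); y=d.as_matrix()[:,1]
    h=R.from_rotvec(90*y,degrees=True)*d
    return h*R.from_euler('z',roll,degrees=True)
print(q456(-69.6,83.5,R.from_euler('xyz',[180,0,26.3],degrees=True)))
print(tool(26.3).as_matrix().round(2))
for q1,yaw in((-45,26),(-45,10),(-30,26)):
  for a in (95,110,125): print(q1,yaw,a,q456(q1,a,tool(yaw)).round(0),q456(q1,a,tool(yaw,180)).round(0))
```

```text
[ 0.  96.5 -5.9]
[[ 0.    0.44  0.9 ]
 [ 0.   -0.9   0.44]
 [ 1.    0.   -0.  ]]
-45 26 95 [92. 71. -5.] [  92.   71. -185.]
-45 26 110 [ 97.  72. -21.] [  97.   72. -201.]
-45 26 125 [101.  75. -37.] [ 101.   75. -217.]
-45 10 95 [93. 55. -6.] [  93.   55. -186.]
-45 10 110 [103.  57. -24.] [ 103.   57. -204.]
-45 10 125 [112.  62. -41.] [ 112.   62. -221.]
-30 26 95 [93. 56. -6.] [  93.   56. -186.]
-30 26 110 [103.  58. -24.] [ 103.   58. -204.]
-30 26 125 [111.  63. -40.] [ 111.   63. -220.]
```

```bash
r="0.0106 0.0076 0 3.63 -7.35 0 1"; python3 -m pendant '0.01 0.008 0 3.63 -7.35 0 1;0.01 0.008 0 3.63 -7.35 0 1;0.01 0.008 0 3.63 -7.35 0 1;0.01 0.008 0 3.63 -7.35 0 1;0.01 0.008 0 3.63 -7.35 0 1;0.01 0.008 0 3.63 -7.35 0 1;0.01 0.008 0 3.63 -7.35 0 1;0.01 0.008 0 3.63 -7.35 0 1'; python3 -c "
from workcell import arm; print(arm.get_state()['qpos'].round(1))"
```

```text
time: 0.9
ee_pos: [0.3234, -0.4293, 0.2535]
orientation: [179.9, -65.9, 26.3]
force: [0.0, -0.0, -0.5]
width: 0.999
grip_force: 0.0
[-88.1  11.7  91.8  59.8 105.6 -23.1]
```

```bash
python3 -m pendant '0.011 0.007 -0.006 3.56 -7.2 0 1;0.011 0.007 -0.006 3.56 -7.2 0 1;0.011 0.007 -0.006 3.56 -7.2 0 1;0.011 0.007 -0.006 0 0 -8 1;0.011 0.007 -0.006 0 0 -8 1;0.011 0.007 -0.006 0 0 0 1;0.011 0.007 -0.006 0 0 0 1;0.011 0.007 -0.006 0 0 0 1'; python3 -c "
from workcell import arm; print(arm.get_state()['qpos'].round(1))"
```

```text
time: 1.7
ee_pos: [0.4126, -0.3741, 0.2064]
orientation: [143.8, -89.6, 46.6]
force: [0.4, -0.4, 0.0]
width: 0.995
grip_force: 0.0
[-82.3  13.1 114.   88.1  91.9 -37.4]
```

```bash
python3 -m pendant '0 0 -0.015 0 0 0 1;0 0 -0.015 0 0 0 1;0 0 -0.015 0 0 0 1;0 0.003 -0.015 0 0 0 1;0 0 -0.015 0 0 0 1;0 0 -0.012 0 0 0 1;0 0 -0.007 0 0 0 1;0 0 0 0 0 0 1'
python3 - <<'E'
from workcell import arm; import cv2,pickle
from h import *
s=arm.get_state();print(s['qpos'].round(1),s['ee_pos'],s['orientation'])
d=arm.get_image("wrist");pickle.dump(d,open("pics/w1.pkl","wb"));cv2.imwrite("pics/w1.png",d["img"][:,:,::-1])
print(proj(d,[.531,-.350,.125]),proj(d,[.531,-.350,.0]))
E
```

```text
time: 2.5
ee_pos: [0.4119, -0.3705, 0.1108]
orientation: [-173.9, -89.7, 4.2]
force: [-0.2, -0.2, 0.1]
width: 0.997
grip_force: 0.0
[-82.4  25.1 114.7  87.7  91.5 -49.8] [ 0.41188947 -0.37045727  0.11076363] [-173.85449601  -89.6717046     4.17986144]
[313.35580442 219.66410645] [313.13646184 385.62143293]
```

View pics/w1.png

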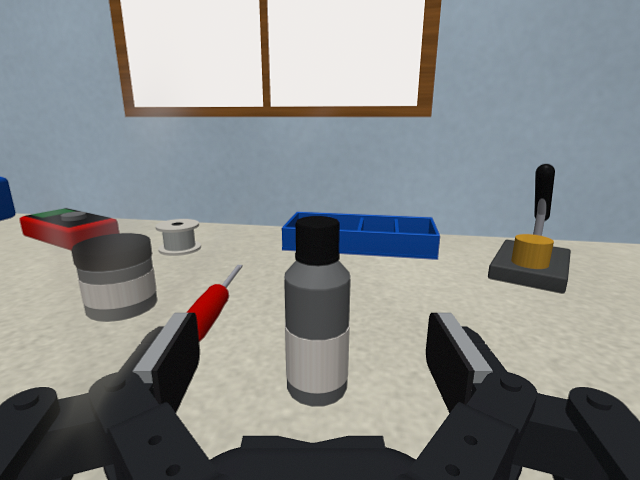

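The wrist view shows the cap top centred at (317,219), with nothing between the pads. It was predicted at (313,220), so the bottle is about 2.5 mm further toward -y.

```bash
python3 -m pendant '0.0145 0.0022 0.001 0 0 0 1;0.0145 0.0022 0 0 0 0 1;0.0145 0.0022 0 0 0 0 1;0.0145 0.0022 0 0 0 0 1;0.0145 0.0022 0 0 0 0 1;0.0145 0.0022 0 0 0 0 1;0.0145 0.0022 0 0 0 0 1;0.0145 0.0022 0 0 0 0 1' && python3 -m pendant '0 0 0 0 0 0 0.8;0 0 0 0 0 0 0.7;0 0 0 0 0 0 0.6;0 0 0 0 0 0 0.5;0 0 0 0 0 0 0.4;0 0 0 0 0 0 0.3;0 0 0 0 0 0 0.2;0 0 0 0 0 0 0.1'; python3 -m pendant '0 0 0 0 0 0 0;0 0 0 0 0 0 0;0 0 0 0 0 0 0;0 0 0 0 0 0 0;0 0 0 0 0 0 0;0 0 0 0 0 0 0;0 0 0 0 0 0 0;0 0 0 0 0 0 0'
```

```text
time: 3.35
ee_pos: [0.5284, -0.3528, 0.1136]
orientation: [156.4, -89.7, 33.9]
force: [-0.5, -0.7, -0.2]
width: 0.997
grip_force: 0.0
time: 4.15
ee_pos: [0.5275, -0.3528, 0.1124]
orientation: [179.9, -89.7, 10.4]
force: [-0.0, 0.4, 0.1]
width: 0.312
grip_force: 58.7
time: 4.95
ee_pos: [0.5276, -0.3525, 0.1124]
orientation: [-179.2, -89.7, 9.5]
force: [-0.9, -0.2, -0.5]
width: 0.31
grip_force: 58.8
```

```bash
python3 -m pendant '0 0 0.005 0 0 0 0;0 0 0.01 0 0 0 0;0 0 0.015 0 0 0 0;0 0 0.015 0 0 0 0;0 0 0.015 0 0 0 0;0 0 0.015 0 0 0 0;0 0 0.015 0 0 0 0;0 0 0.01 0 0 0 0' && python3 -m pendant '-0.01 0 0 0 0 0 0;-0.015 0 0 0 0 0 0;-0.015 0 0 0 0 0 0;-0.015 0 0 0 0 0 0;-0.015 0 0 0 0 0 0;-0.015 0 0 0 0 0 0;-0.01 0 0 0 0 0 0;0 0 0 0 0 0 0';  python3 - <<'E'
from workcell import arm; import cv2,pickle
from h import *
s=arm.get_state();print(s['qpos'].round(1),s['force'])
d=arm.get_image("wrist");cv2.imwrite("pics/w2.png",cv2.resize(d["img"],(480,360))[:,:,::-1])
E
```

```text
time: 5.75
ee_pos: [0.5276, -0.3522, 0.2141]
orientation: [162.4, -89.7, 27.9]
force: [-0.2, -1.0, -0.5]
width: 0.311
grip_force: 58.8
time: 6.55
ee_pos: [0.4315, -0.3528, 0.2118]
orientation: [-166.5, -89.6, -3.3]
force: [0.1, -0.4, -1.2]
width: 0.307
grip_force: 58.9
[-79.4  10.8 116.   90.   89.5 -36.7] [ 0.06829689 -0.38967889 -1.24149675]
```

View pics/w2.png

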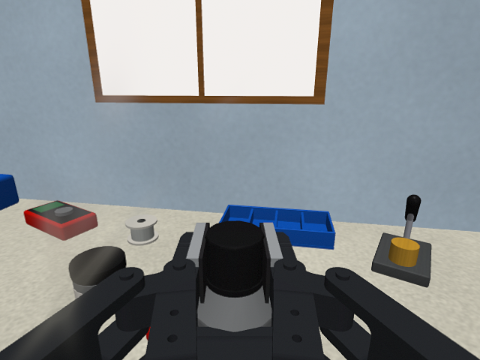

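```bash
python3 -m pendant '0 0 -0.003 8.43 1.5 0 0;0 0 -0.003 8.43 1.5 0 0;0 0 -0.003 8.43 1.5 0 0;0 0 -0.003 8.43 1.5 0 0;0 0 -0.003 8.43 1.5 0 0;0 0 -0.003 8.43 1.5 0 0;0 0 -0.003 8.43 1.5 0 0;0 0 -0.003 8.43 1.5 0 0' && python3 -m pendant '0 0 0 8.43 1.5 0 0;0 0 0 8.43 1.5 0 0;0 0 0 8.43 1.5 0 0;0 0 0 8.43 1.5 0 0;0 0 0 8.43 1.5 0 0;0 0 0 8.43 1.5 0 0;0 0 0 8.43 1.5 0 0;0 0 0 8.43 1.5 0 0' && python3 -m pendant '0 0 0 8.43 1.5 0 0;0 0 0 8.43 1.5 0 0;0 0 0 8.43 1.5 0 0;0 0 0 8.43 1.5 0 0;0 0 0 8.43 1.5 0 0;0 0 0 0 0 0 0;0 0 0 0 0 0 0;0 0 0 0 0 0 0'
python3 - <<'E'
from workcell import arm; import cv2,pickle
from scipy.spatial.transform import Rotation as R
s=arm.get_state();print(s['qpos'].round(1),s['force'],R.from_euler('xyz',s['orientation'],degrees=True).as_matrix().round(3))
d=arm.get_image("wrist");cv2.imwrite("pics/w3.png",cv2.resize(d["img"],(480,360))[:,:,::-1])
E
```

```text
time: 7.4
ee_pos: [0.4331, -0.3523, 0.1881]
orientation: [-89.9, -21.2, -79.5]
force: [-0.9, -1.0, -1.5]
width: 0.311
grip_force: 58.9
time: 8.2
ee_pos: [0.4331, -0.3523, 0.1882]
orientation: [-89.5, 47.3, -79.4]
force: [-0.6, 0.9, -2.1]
width: 0.308
grip_force: 58.9
time: 9.0
ee_pos: [0.4328, -0.3524, 0.1883]
orientation: [-43.0, 89.6, -33.1]
force: [-0.3, -0.2, -0.8]
width: 0.308
grip_force: 59.0
[-79.2  14.  116.6  90.8  89.6 139.1] [-0.34229558 -0.21909477 -0.77936042] [[ 0.006 -0.172  0.985]
 [-0.004  0.985  0.172]
 [-1.    -0.005  0.006]]
```

View pics/w3.png

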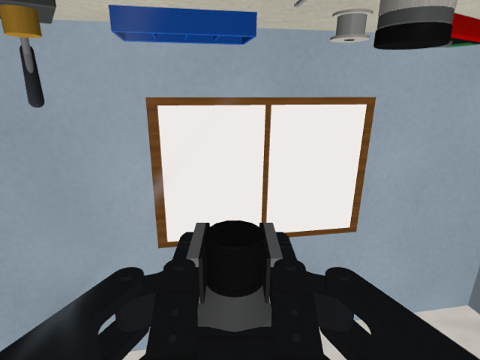

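The bottle is inverted and held exactly as before in the fingers. I'll hold it there, then turn it back.

```bash
python3 -m pendant '0 0 0 0 0 0 0;0 0 0 0 0 0 0;0 0 0 0 0 0 0;0 0 0 0 0 0 0;0 0 0 0 0 0 0;0 0 0 0 0 0 0;0 0 0 0 0 0 0;0 0 0 0 0 0 0' && python3 -m pendant '0 0 0 0 0 0 0;0 0 0 0 0 0 0;0 0 0 0 0 0 0;0 0 0 0 0 0 0;0 0 0 0 0 0 0;0 0 0 0 0 0 0;0 0 0 0 0 0 0;0 0 0 0 0 0 0' && python3 -m pendant '0 0 0 -8.43 -1.5 0 0;0 0 0 -8.43 -1.5 0 0;0 0 0 -8.43 -1.5 0 0;0 0 0 -8.43 -1.5 0 0;0 0 0 -8.43 -1.5 0 0;0 0 0 -8.43 -1.5 0 0;0 0 0 -8.43 -1.5 0 0;0 0 0 -8.43 -1.5 0 0' && python3 -m pendant '0 0 0 -8.43 -1.5 0 0;0 0 0 -8.43 -1.5 0 0;0 0 0 -8.43 -1.5 0 0;0 0 0 -8.43 -1.5 0 0;0 0 0 -8.43 -1.5 0 0;0 0 0 -8.43 -1.5 0 0;0 0 0 -8.43 -1.5 0 0;0 0 0 -8.43 -1.5 0 0' && python3 -m pendant '0 0 0.005 -8.43 -1.5 0 0;0 0 0.005 -8.43 -1.5 0 0;0 0 0.005 -8.43 -1.5 0 0;0 0 0.005 -8.43 -1.5 0 0;0 0 0.005 -8.43 -1.5 0 0;0 0 0.01 0 0 0 0;0 0 0.015 0 0 0 0;0 0 0.015 0 0 0 0'
python3 - <<'E'
from workcell import arm
from scipy.spatial.transform import Rotation as R
s=arm.get_state();print(s['qpos'].round(1),R.from_euler('xyz',s['orientation'],degrees=True).as_matrix().round(3))
E
```

```text
time: 9.85
ee_pos: [0.4326, -0.3525, 0.1884]
orientation: [-29.9, 89.6, -20.0]
force: [-0.6, -1.2, -1.6]
width: 0.313
grip_force: 59.0
time: 10.65
ee_pos: [0.4326, -0.3525, 0.1884]
orientation: [-29.6, 89.6, -19.7]
force: [0.7, 1.2, -1.3]
width: 0.307
grip_force: 59.0
time: 11.45
ee_pos: [0.4326, -0.3526, 0.1884]
orientation: [-89.7, 20.9, -79.6]
force: [-0.5, -0.4, -1.6]
width: 0.308
grip_force: 59.1
time: 12.25
ee_pos: [0.4326, -0.3526, 0.1884]
orientation: [-90.2, -47.6, -79.4]
force: [0.2, -0.1, -1.6]
width: 0.308
grip_force: 59.1
time: 13.05
ee_pos: [0.4325, -0.3524, 0.2541]
orientation: [-140.3, -89.6, -29.4]
force: [0.3, -1.4, -1.5]
width: 0.309
grip_force: 59.0
[-79.3   6.1 114.9  90.   89.5 -30.7] [[ 0.006  0.179  0.984]
 [-0.003 -0.984  0.179]
 [ 1.    -0.004 -0.005]]
```

```bash
python3 -m pendant '0.002 0.01 0.001 0 0 1 0;0.004 0.02 0.001 0 0 2 0;0.0046 0.028 0.001 0 0 2 0;0.0046 0.028 0.001 0 0 2 0;0.0046 0.028 0.001 0 0 2 0;0.0046 0.028 0.001 0 0 2 0;0.0046 0.028 0.001 0 0 2 0;0.0046 0.028 0.001 0 0 2 0' && python3 -m pendant '0.0046 0.028 0.001 0 0 2 0;0.0046 0.028 0.001 0 0 2 0;0.0046 0.028 0.001 0 0 2 0;0.0046 0.028 0.001 0 0 2 0;0.0046 0.028 0.001 0 0 2 0;0.0046 0.028 0.001 0 0 2 0;0.0046 0.028 0.001 0 0 2 0;0.0046 0.028 0.001 0 0 2 0' && python3 -m pendant '0.0046 0.028 0.001 0 0 3 0;0.0046 0.028 0.001 0 0 3 0;0.0046 0.028 0.001 0 0 3 0;0.0046 0.028 0.001 0 0 3 0;0.0046 0.028 0.001 0 0 2 0;0.004 0.02 0.001 0 0 1 0;0.002 0.01 0 0 0 0 0;0 0 0 0 0 0 0';python3 - <<'E'
from workcell import arm
from scipy.spatial.transform import Rotation as R
s=arm.get_state();M=R.from_euler('xyz',s['orientation'],degrees=True).as_matrix();print(s['qpos'].round(1),s['ee_pos'],M.round(3))
E
```

```text
time: 13.85
ee_pos: [0.4659, -0.1516, 0.2602]
orientation: [-147.1, -89.6, -7.3]
force: [0.2, -0.7, -2.0]
width: 0.311
grip_force: 59.0
time: 14.65
ee_pos: [0.5018, 0.0722, 0.268]
orientation: [-153.0, -89.6, 14.5]
force: [-0.2, -0.2, -1.5]
width: 0.308
grip_force: 59.0
time: 15.45
ee_pos: [0.5306, 0.2412, 0.2741]
orientation: [-159.7, -89.6, 36.2]
force: [-0.1, 0.3, -2.1]
width: 0.313
grip_force: 59.1
[-10.7  -4.4 122.5 100.8  69.8 -29.8] [0.53056863 0.24122883 0.27410414] [[ 0.006  0.834  0.552]
 [ 0.004 -0.552  0.834]
 [ 1.    -0.003 -0.007]]
```

```bash
python3 -m pendant '0.0016 0.0093 -0.005 0 0 0 0;0.0016 0.0093 -0.01 0 0 0 0;0.0016 0.0093 -0.015 0 0 0 0;0.0016 0.0093 -0.015 0 0 0 0;0.0016 0.0093 -0.015 0 0 0 0;0.0016 0.0093 -0.015 0 0 0 0;0.0016 0.0093 -0.015 0 0 0 0;0.0016 0.0093 -0.015 0 0 0 0' && python3 -m pendant '0 0 -0.005 0 0 0 0;0 0 0 0 0 0 0;0 0 0 0 0 0 0;0 0 0 0 0 0 0;0 0 0 0 0 0 0;0 0 0 0 0 0 0;0 0 0 0 0 0 0;0 0 0 0 0 0 0';python3 - <<'E'
from workcell import arm
from h import *
s=arm.get_state();print(s['qpos'].round(1),s['ee_pos'])
a=[]
for n in("scene","top"):
    d=arm.get_image(n);pickle.dump(d,open(f"pics/{n}1.pkl","wb"))
    e=s['ee_pos'];c=np.array([e[0]+.0016,e[1]+.0025,e[2]])
    for z in(-.112,.013):print(n,proj(d,c+[0,0,z]))
    a.append(d["img"][290:410,350:510] if n=="scene" else d["img"][200:320,140:300])
cv2.imwrite("pics/p1.png",cv2.resize(np.hstack(a),None,fx=2.5,fy=2.5,interpolation=cv2.INTER_CUBIC)[:,:,::-1])
E
```

```text
time: 16.25
ee_pos: [0.5449, 0.3135, 0.169]
orientation: [-172.5, -89.6, 48.6]
force: [-0.3, -0.9, -1.6]
width: 0.308
grip_force: 59.2
time: 17.05
ee_pos: [0.5448, 0.3138, 0.1656]
orientation: [178.0, -89.7, 58.3]
force: [0.8, 0.5, -1.3]
width: 0.307
grip_force: 59.1
[  0.8  12.2 122.7 115.7  66.1 -50.4] [0.54479814 0.3138176  0.16556075]
scene [405.369148   336.59055021]
scene [415.12033122 309.76705308]
top [198.48367358 249.58070391]
top [182.24555426 243.84784342]
```

View pics/p1.png

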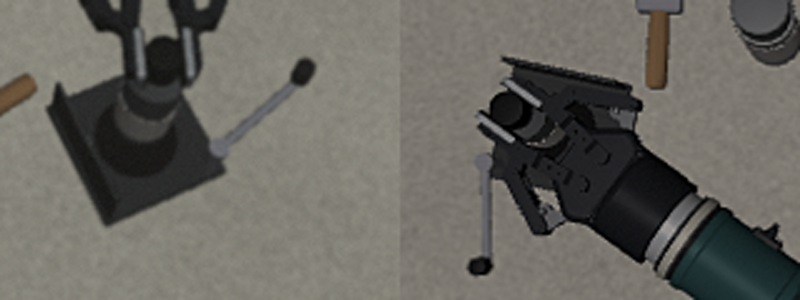

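Scene shows the bottle hanging over the pad with the cap at (415,310), as predicted. Top shows the cap at (184,243), within 2 px of prediction. The gate is untouched, so I'll lower it.

```bash
python3 -m pendant '0 0 -0.006 0 0 0 0;0 0 -0.006 0 0 0 0;0 0 -0.006 0 0 0 0;0 0 -0.006 0 0 0 0;0 0 -0.006 0 0 0 0;0 0 -0.005 0 0 0 0;0 0 -0.003 0 0 0 0;0 0 -0.002 0 0 0 0' && python3 -m pendant '0 0 -0.0005 0 0 0 0;0 0 -0.0005 0 0 0 0;0 0 -0.0005 0 0 0 0;0 0 -0.0005 0 0 0 0;0 0 0 0 0 0 0;0 0 0 0 0 0 0;0 0 0 0 0 0 0;0 0 0 0 0 0 0'
```

```text
time: 17.95
ee_pos: [0.5448, 0.3139, 0.1249]
orientation: [-175.2, -89.7, 51.5]
force: [0.7, 0.6, -1.7]
width: 0.306
grip_force: 59.1
time: 18.75
ee_pos: [0.5448, 0.3139, 0.1234]
orientation: [-179.2, -89.7, 55.5]
force: [-0.4, 0.0, -1.5]
width: 0.307
grip_force: 59.1
```

```bash
python3 -m pendant '0 0 -0.0005 0 0 0 0;0 0 -0.0005 0 0 0 0;0 0 -0.0005 0 0 0 0;0 0 0 0 0 0 0;0 0 0 0 0 0 0;0 0 0 0 0 0 0;0 0 0 0 0 0 0;0 0 0 0 0 0 0'
```

```text
time: 19.55
ee_pos: [0.5448, 0.3139, 0.1223]
orientation: [176.9, -89.7, 59.4]
force: [-1.2, -0.1, 1.4]
width: 0.308
grip_force: 59.1
```

```bash
python3 -m pendant '0 0 0 0 0 0 0.3;0 0 0 0 0 0 0.32;0 0 0 0 0 0 0.34;0 0 0 0 0 0 0.37;0 0 0 0 0 0 0.4;0 0 0 0 0 0 0.45;0 0 0 0 0 0 0.5;0 0 0 0 0 0 0.55' && python3 -m pendant '0 0 0 0 0 0 0.6;0 0 0 0 0 0 0.65;0 0 0 0 0 0 0.65;-0.003 -0.004 0 0 0 0 0.65;-0.005 -0.008 0 0 0 0 0.65;-0.006 -0.009 0 0 0 0 0.65;-0.008 -0.012 0 0 0 0 0.65;-0.008 -0.012 0 0 0 0 0.65' &&  python3 -m pendant '-0.008 -0.012 0 0 0 0 0.65;-0.008 -0.012 0 0 0 0 0.65;-0.008 -0.012 0.005 0 0 0 0.65;-0.008 -0.012 0.01 0 0 0 0.65;-0.008 -0.012 0.02 0 0 0 0.65;-0.005 -0.008 0.02 0 0 0 0.65;0 0 0 0 0 0 0.65;0 0 0 0 0 0 0.65'
python3 - <<'E'
from workcell import arm
from h import *
s=arm.get_state();print(s['qpos'].round(1),s['ee_pos'])
a=[]
for n in("scene","top"):
    d=arm.get_image(n);pickle.dump(d,open(f"pics/{n}2.pkl","wb"))
    a.append(d["img"][290:410,350:510] if n=="scene" else d["img"][200:320,140:300])
    for z in(.01,.135):print(n,proj(d,[.545,.318,z]))
cv2.imwrite("pics/p2.png",cv2.resize(np.hstack(a),None,fx=2.5,fy=2.5,interpolation=cv2.INTER_CUBIC)[:,:,::-1])
E
```

```text
time: 20.35
ee_pos: [0.5448, 0.3138, 0.1218]
orientation: [-178.7, -89.7, 54.9]
force: [0.2, 0.5, -0.2]
width: 0.55
grip_force: 0.0
time: 21.15
ee_pos: [0.514, 0.2679, 0.1217]
orientation: [-175.1, -89.7, 51.3]
force: [0.1, -0.0, 0.4]
width: 0.648
grip_force: 0.0
time: 21.95
ee_pos: [0.4696, 0.2004, 0.1767]
orientation: [169.0, -89.6, 67.2]
force: [-1.1, 0.1, 0.1]
width: 0.65
grip_force: 0.0
[-20.3   2.  132.7  99.3  80.2 -45.5] [0.46963192 0.20037386 0.17669812]
scene [403.51269124 344.81861683]
scene [412.64166238 320.18573169]
top [202.53090109 251.87417572]
top [187.4866827  246.66708119]
```

View pics/p2.png

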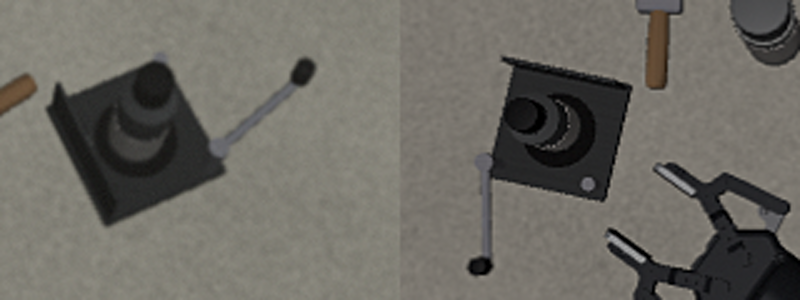

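The bottle stands upright on the pad with the fingers clear: top shows the cap at (189,246), and the predicted point was (187,247). Next I'll turn the tool down and shut the fingers to use them as a pusher behind the knob.

```bash
python3 -m pendant '0 0 0.01 -6.83 4.52 0 0.5;0 0 0.01 -6.83 4.52 0 0.3;0 0 0.01 -6.83 4.52 0 0;0 0 0.01 -6.83 4.52 0 0;0 0 0.01 -6.83 4.52 0 0;0 0 0.01 -6.83 4.52 0 0;0 0 0.01 -6.83 4.52 0 0;0 0 0.01 -6.83 4.52 0 0' && python3 -m pendant '-0.0062 0.0246 0 -6.83 4.52 0 0;-0.0062 0.0246 0 -6.83 4.52 0 0;-0.0062 0.0246 0 -6.83 4.52 0 0;-0.0062 0.0246 0 0 0 7.7 0;-0.0062 0.0246 0 0 0 7.7 0;-0.0062 0.0246 0 0 0 7.7 0;-0.0062 0.0246 0 0 0 7.7 0;-0.0062 0.0246 0 0 0 7.7 0'
python3 - <<'E'
from workcell import arm
import numpy as np
s=arm.get_state();print(s['qpos'].round(1),s['ee_pos'],s['orientation'])
H=np.array([.512,.370])
for g in range(185,264,5):
    f=np.radians(g);t=np.array([-np.sin(f),np.cos(f)]);print(g,(H+.09*np.array([np.cos(f),np.sin(f)])-.019*t).round(4))
E
```

```text
time: 22.85
ee_pos: [0.4695, 0.2011, 0.2568]
orientation: [179.8, -23.8, 56.5]
force: [-0.7, -0.1, -0.5]
width: 0.001
grip_force: 0.0
time: 23.65
ee_pos: [0.4191, 0.3992, 0.2542]
orientation: [-180.0, 0.6, 95.4]
force: [0.1, 0.5, 1.0]
width: -0.001
grip_force: 0.0
[38.2  8.9 74.1 -0.5 97.3 32.7] [0.41913929 0.39924253 0.25422375] [-179.97744051    0.55511188   95.43596973]
185 [0.4207 0.3811]
190 [0.4201 0.3731]
195 [0.4201 0.3651]
200 [0.4209 0.3571]
205 [0.4224 0.3492]
210 [0.4246 0.3415]
215 [0.4274 0.3339]
220 [0.4308 0.3267]
225 [0.4349 0.3198]
230 [0.4396 0.3133]
235 [0.4448 0.3072]
240 [0.4505 0.3016]
245 [0.4567 0.2965]
250 [0.4634 0.2919]
255 [0.4704 0.288 ]
260 [0.4777 0.2847]
```

```bash
python3 -m pendant '0 0 -0.024 0 0 0 0;0 0 -0.024 0 0 0 0;0 0 -0.024 0 0 0 0;0 0 -0.024 0 0 0 0;0 0 -0.024 0 0 0 0;0 0 -0.024 0 0 0 0;0 0 -0.014 0 0 0 0;0 0 -0.01 0 0 0 0' && python3 -m pendant '0 -0.004 0 0 0 0 0;0 -0.004 0 0 0 0 0;0 -0.004 0 0 0 0 0;0 -0.004 0 0 0 0 0;0 -0.004 0 0 0 0 0;0 -0.004 0 0 0 5 0;0 -0.004 0 0 0 5 0;0 -0.004 0 0 0 5 0'
python3 - <<'E'
from workcell import arm
from h import *
d=arm.get_image("scene");cv2.imwrite("pics/g1.png",cv2.resize(d["img"][260:420,340:540],None,fx=3,fy=3)[:,:,::-1])
E
```

```text
time: 24.45
ee_pos: [0.419, 0.3973, 0.0859]
orientation: [-180.0, 0.6, 95.1]
force: [0.3, -0.3, -0.5]
width: -0.0
grip_force: 0.0
time: 25.25
ee_pos: [0.4202, 0.3655, 0.0894]
orientation: [179.7, 0.4, 110.2]
force: [-1.0, 1.0, 0.1]
width: -0.0
grip_force: 0.2
```

View pics/g1.png

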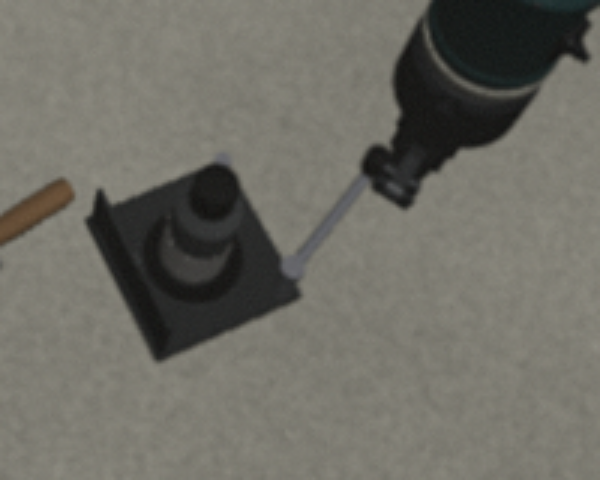

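The shut fingers sit behind the knob at about (380,165) in this crop, and the bar has begun to swing. Continuing along the arc.

```bash
python3 -m pendant '0.0008 -0.008 -0.001 0 0 5 0;0.0015 -0.0079 -0.001 0 0 5 0;0.0022 -0.0077 0 0 0 5 0;0.0028 -0.0076 0 0 0 5 0;0.0034 -0.0072 0 0 0 5 0;0.0041 -0.0069 0 0 0 5 0;0.0047 -0.0065 0 0 0 5 0;0.0052 -0.0061 0 0 0 5 0' && python3 -m pendant '0.0057 -0.0056 0 0 0 5 0;0.0062 -0.0051 0 0 0 5 0;0.0067 -0.0046 0 0 0 5 0;0.0035 -0.002 0 0 0 2.5 0;0.0035 -0.0019 0 0 0 2.5 0;0.002 -0.0009 0 0 0 2 0;0 0 0 0 0 0 0;0 0 0 0 0 0 0'
```

```text
time: 26.1
ee_pos: [0.4449, 0.3075, 0.0872]
orientation: [179.8, 0.4, 150.1]
force: [-0.8, 1.1, -0.3]
width: 0.003
grip_force: 0.2
time: 26.9
ee_pos: [0.4726, 0.2876, 0.0871]
orientation: [179.8, 0.4, 171.9]
force: [-0.3, -0.2, 0.1]
width: -0.001
grip_force: 0.0
```

```bash
python3 -m pendant '0.001 -0.0004 0 0 0 0 0;0.001 -0.0004 0 0 0 0 0;0.001 -0.0004 0 0 0 0 0;0.001 -0.0004 0 0 0 0 0;0.001 -0.0003 0 0 0 0 0;0 0 0 0 0 0 0;0 0 0 0 0 0 0;0 0 0 0 0 0 0' && python3 -m pendant '0.0005 -0.0001 0 0 0 0 0;0.0005 -0.0001 0 0 0 0 0;0.0005 -0.0001 0 0 0 0 0;0.0005 -0.0001 0 0 0 0 0;0 0 0 0 0 0 0;0 0 0 0 0 0 0;0 0 0 0 0 0 0;0 0 0 0 0 0 0'
```

```text
time: 27.7
ee_pos: [0.4766, 0.2861, 0.0868]
orientation: [179.8, 0.3, 172.0]
force: [-5.0, 1.7, 2.9]
width: -0.004
grip_force: 2.6
time: 28.5
ee_pos: [0.4769, 0.286, 0.0867]
orientation: [179.8, 0.1, 172.0]
force: [-8.5, 2.7, 4.6]
width: 0.003
grip_force: 4.9
```

The commanded motion no longer moves it and the force is climbing, so the bar is on its stop. Backing off and checking.

```bash
python3 -m pendant '-0.003 0.0005 0 0 0 0 0;-0.006 0.001 0 0 0 0 0;-0.012 0.002 0 0 0 0 0;-0.012 0.002 0 0 0 0 0;-0.015 0 0.01 0 0 0 0;-0.015 0 0.02 0 0 0 0;-0.015 0 0.02 0 0 0 0;0 0 0.02 0 0 0 0' && python3 -m pendant '-0.01 -0.02 0.02 0 0 0 0;-0.01 -0.02 0.02 0 0 0 0;-0.01 -0.02 0.02 0 0 0 0;-0.01 -0.02 0.02 0 0 0 0;-0.01 -0.02 0 0 0 0 0;0 0 0 0 0 0 0;0 0 0 0 0 0 0;0 0 0 0 0 0 0'
python3 - <<'E'
from workcell import arm
from h import *
a=[]
for n in("scene","top"):
    d=arm.get_image(n);pickle.dump(d,open(f"pics/{n}3.pkl","wb"))
    a.append(d["img"][290:410,350:510] if n=="scene" else d["img"][200:320,140:300])
    print(n,"knob shut",proj(d,[.4964,.2814,.07]),blobs(d,(410,315,440,345) if n=="scene" else (205,260,225,285),28), "seat cap",proj(d,[.545,.318,.135]))
cv2.imwrite("pics/p3.png",cv2.resize(np.hstack(a),None,fx=2.5,fy=2.5,interpolation=cv2.INTER_CUBIC)[:,:,::-1])
E
```

```text
time: 29.3
ee_pos: [0.3991, 0.2908, 0.1573]
orientation: [179.8, 0.4, 172.1]
force: [1.3, -0.1, -0.4]
width: 0.0
grip_force: 0.0
time: 30.1
ee_pos: [0.3513, 0.1913, 0.2362]
orientation: [179.8, 0.4, 172.0]
force: [-0.1, 0.5, -0.3]
width: -0.001
grip_force: 0.0
scene knob shut [415.2687296  306.51721201] [(np.int32(36), [410, 316, 9, 8], [413.7, 318.8]), (np.int32(37), [410, 326, 8, 7], [413.0, 329.3])] seat cap [412.64166238 320.18573169]
top knob shut [211.43131182 272.51255332] [(np.int32(53), [205, 260, 11, 7], [208.7, 262.3]), (np.int32(47), [207, 269, 10, 8], [211.4, 272.4])] seat cap [187.4866827  246.66708119]
```

View pics/p3.png

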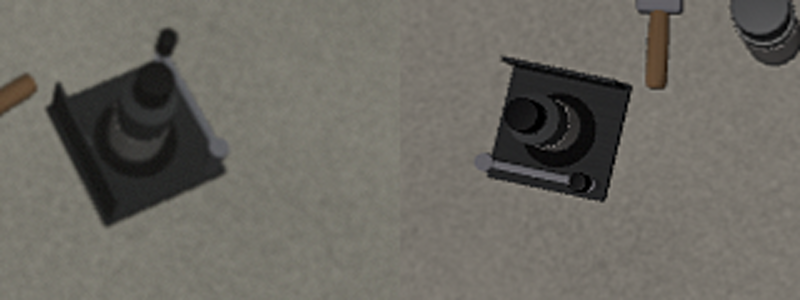

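The bar lies across the front of the stand, with the knob at (211,272) in the top view, exactly where it should be when shut. The bottle stands undisturbed on the pad and the robot is clear.

```bash
python3 -c "
from workcell import arm; print(arm.sign_off())"
```

```text
the job is handed in; nothing more can be done
None
```

The job is handed in at about 30 s: I held the bottle upside down for about two seconds and set it upright on the pad, then swung the bar against its stop; the jar and spray can were never touched.

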